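# Offer the weighted latch lever up to its bracket

## Task

Take the weighted gate-latch lever (the one with the thick round weight) out of the slotted rack, gripping the upper edge of its bar at its balance point and drawing it straight up, and keep it level all the way. Bring it to the latch bracket and let its eye down between the two cheeks until the hole in the eye is in line with the holes in the cheeks, so that I can push the clevis pin through: finish holding it there, level, still and gripped, carried by the gripper alone and touching no part of the bracket. Leave the other two levers in the rack, and the pin, lock case, pliers and screwdriver on the bench, where they are.

Things in the scene. Friction and masses are not known exactly. Their poses are not given: they have to be found in the camera images.
- rack: wooden rack, fixed. Two upright combs, each 10 mm thick, 160 mm wide, 70 mm high, cross it at x = -57 and +30 mm; between them is free room for fingers. Slots at y = -60, 0, +60 mm, 11 mm wide, 20 mm deep, floor 50 mm above the bench; one lever stands in each, so bars are 60 mm apart. Origin on the bench under the middle slot; x along the levers, to the robot's right (world -y) within 0.2 rad
- lever: weighted latch lever, dark iron, 0.48-0.75 kg, in any one of the slots. Flat upright bar 8 mm thick (y), 30 high, x = -138 to +60 mm; thick round weight (46 mm across, 36 thick) centred at x = +58, z = +15; at the other end a neck down to an eye, which hangs outside the rack. Origin: bar's lower edge, under the balance point; x along the bar to the weight (as the rack's x), z up when level
- lever_eye (a point): centre of the 18 mm hole in the lever's eye (ring 36 mm outside, 12 mm thick, axis along lever y): 130 mm from the balance point on the side away from the weight, 20 mm below the bar's lower edge. Axes as the lever's
- lever_balance (a point): the lever's balance point (its centre of gravity along the bar), 58 mm from the weight's centre, at half the bar's height, 15 mm below its upper edge; the bar is smooth and 8 mm thick here. In the rack the upper edge is 80 mm above the bench. Axes as the lever's
- bracket: grey iron, fixed: flange 110 x 86 x 12 mm with two upright cheeks 40 mm wide, 62 mm high, 22 mm apart inside (5 mm play each side of the eye), and a stop web 72 mm high behind, 30 mm from the hole axis (so the lever lies on the open side). Origin on the bench under the hole axis; x out of the open side (world -y within 0.35 rad), y across the cheeks. The lever's x goes along the bracket's x
- bracket_holes (a point): the middle between the cheeks on the axis of their 18 mm cross holes (axis along y), 42 mm above the bench and 30 mm above the flange. Axes as the bracket's
- plain_lever: neighbour in the rack: flat bar lever 8 mm thick, 30 mm high, about 183 mm long, with an eye in line with the bar and no weight; stays in its slot. Origin on the bar's lower edge
- hook_lever: neighbour in the rack: flat bar lever 8 mm thick, 30 mm high, about 166 mm long, with a down-turned hook at its -x end and no weight; stays in its slot. Origin on the bar's lower edge
- clevis_pin: bright steel clevis pin, 16 mm thick and 56 mm tall, standing on its 24 mm head about 9 cm from the bracket on the robot's side. Origin at the centre of its underside; stays where it is
- mortise_lock: flat lock case, 235 x 99 x 20 mm, lying in the middle of the bench between rack and bracket; stays where it is. Behind it, from x = 0.58 m back and y = -0.25 to +0.13 m, stands a fixed storage box 175 mm high; a tub 220 mm high stands at the right, beyond y = -0.48 m
- pliers: pliers lying on the bench just beyond the lock case, 190 mm long, 16 mm high; stay where they are
- screwdriver_blue: screwdriver with a thick plastic handle, 213 mm long, 30 mm high, lying on the bench between lock case and bracket; stays where it is

How it is judged:
By the outcome, as a careful person would: the job done as asked, in the order asked, and still so for the second after the job is handed in, while the arm keeps its last pose, push and grip.
It also fails if it takes over 45 s, if anything falls off the work surface, if the arm or the gripper's body presses on something with over 40 N, if the wrist force passes 120 N, or if a joint passes its speed limit or range.

## Robot

A 6-joint arm with a two-finger parallel gripper is mounted at the origin on a cart in front of the work surface, level with it; the furniture and walls round the work are solid. World frame = base frame: x ahead of the robot, y to its left, z up, the work surface at z = 0. Lengths are in m, angles in rad, forces in N, time in s.
With the tool pointing down it reaches from about 0.25 to 0.8 m from the base axis. Payload 8.5 kg.
Tool frame: the origin (TCP) lies on the centre line of the jaws, within the pads' length; the fingertips stand 8 mm ahead of it and the grasp point (between the pads) lies 11 mm behind it (ctrl.nose_length is the distance from the TCP to the fingertips, in m); z points along the fingers, y is the line along which they close (so a half turn about z gives the same grasp; the last joint's range is limited). The gripper opens to 85 mm and grips with 20 to 120 N. Pads are 22 mm wide; open, the fingers measure 114 mm over their backs; the gripper's body (76 mm by 85 mm) begins 54 mm behind the grasp point. The pads swing forward as they close: fully open they stand 13 mm farther back than shut.
Start: joints at [1.262, 0.238, -0.013, 1.319, 0, 1.571], TCP at [0.16, 0.5, 0.239] pointing down, gripper open.
Joint ranges: [-2.66, 2.66], [-1.03, 1.9], [-1.14, 1.46], [-1.82, 2.27], [-1.45, 1.34], [-3.14, 3.14]. Speed limits (rad/s): [2.22, 2.22, 2.79, 3.14, 3.14, 3.14].

## Interface

Orientations are given as a 3x3 rotation matrix whose columns are the frame's x, y, z axes.
In Python, from bench import ctrl gives the robot as it stands. The module is installed in compiled form; this text tells all that it offers.
- The arm moves only by the tool jog_arm, never from a script. Its argument "deltas" is a list of rows, each a list of 7 numbers: the shift along the world's x, y, z in cm, then the turn, a rotation vector about the world's x, y, z in units of 6 degrees (1.0 is 6 degrees), then the opening, from 0 (shut) to 1 (fully open). In form: [[x, y, z, ax, ay, az, gripper], ...]. A call has 1 to 5 rows; each row is the pose to reach, as a shift and turn from the pose commanded when the call began; what a row does not reach only later rows make up. A row lasts 1/10 s, in which the tool goes at most 50 mm and 8.59 degrees, less where a joint would pass 70% of its speed; a pose out of reach is approached as far as the arm can. A call with a gripper value outside its range is refused whole. The fingers move at their own pace and stop on an object; the grip force is fixed at half the most. Time passes only in rows, so rows that repeat a pose let the fingers close. It gives the time, the measured TCP pose, the force, the opening and the grip force at its end, in the units of the state.
- ctrl.observe(): the state, without advancing time (a new reading comes with each control period).
- ctrl.read_camera(name): name is "scene" or "top"; returns the picture (400x640x3 uint8, blue, green, red); there is no depth.
- ctrl.camera_info(name): a dict with "fx", "fy", "cx", "cy" (pixels), "k1" (the pictures are not rectified: a ray, as slopes to the right and down, at radius r is drawn at 1 + k1 r^2 times it, then the intrinsics apply), "R" (3x3) and "t" (3): a world point X has camera coordinates R X + t. Camera axes: x right, y down, z forward; pixel columns grow to the right and rows downward; lengths in m; the calibration is good to about 2 mm. A picture is of the moment at which its call begins. camera_info takes no time and is no camera call.
- ctrl.finish_job(): hands the job in; it is judged then, once.
The state is a dict: "time": time; "joints": joint angles; "qd": joint speeds; "effort": joint torques, N m; "tool_pos": TCP position; "ee_rot": TCP orientation; "force": force on the tool from outside, world axes, zero at the start; "ft_torque": the same for the moment, N m; "finger_gap": finger opening in m; "grip_force": force on a finger pad.
Only numpy, scipy, OpenCV 4.12 (cv2) and the standard library are available. Lean on these libraries where they do the work, as an engineer would, in place of code of your own. Each camera call takes 0.05 s, during which the arm holds its last target. There are 200 camera calls.

## Working session

There is one attempt and no reset: what is moved stays moved. The work goes in short steps, Python scripts to look and compute and a tool call to move; the robot and the scene stay as the last step left them, time stands still between calls to the robot, and variables do not carry over. Pictures are saved under pics/ and viewed, at most 10 in all, crops included, and the job is handed in when it is done.

Besides the shell and the picture viewer there is one more tool, called after "Call:" in YAML: its name, and indented under it one key for each argument. jog_arm: Moves the arm, as the interface text tells. Its arguments: {"type":"object","properties":{"deltas":{"type":"array","items":{"type":"array","items":{"type":"number"}}}},"required":["deltas"]}

```bash
mkdir -p pics; cat > h.py <<'E'
import numpy as np, cv2
from bench import ctrl
def ray(cam,u,v):
    c=ctrl.camera_info(cam); R=np.array(c["R"]);t=np.array(c["t"])
    d=np.array([(u-c["cx"])/c["fx"],(v-c["cy"])/c["fy"]]);s=d.copy()
    for _ in range(20): s=d/(1+c["k1"]*(s@s))
    return -R.T@t, R.T@np.array([s[0],s[1],1])
def atz(cam,u,v,z):
    o,d=ray(cam,u,v); return o+d*(z-o[2])/d[2]
def proj(cam,X):
    c=ctrl.camera_info(cam); p=np.array(c["R"])@np.array(X)+np.array(c["t"]); s=p[:2]/p[2]
    s=s*(1+c["k1"]*(s@s)); return np.array([c["fx"]*s[0]+c["cx"],c["fy"]*s[1]+c["cy"]])
def tri(u1,u2):
    (a,p),(b,q)=ray("scene",*u1),ray("top",*u2)
    s=np.linalg.lstsq(np.c_[p,-q],b-a,rcond=None)[0]; x,y=a+s[0]*p,b+s[1]*q
    return (x+y)/2,np.linalg.norm(x-y)
E
python3 - <<'E'
from h import *
for n in("scene","top"):
    im=ctrl.read_camera(n); cv2.imwrite(f"pics/{n}0.png",im)
    c=ctrl.camera_info(n); print(n,-np.array(c["R"]).T@c["t"],c["fx"])
print(ctrl.observe())
E
```

```text
scene [-0.12771648 -0.44533943  0.83599363] 444.79696680797673
top [0.40350164 0.02755742 1.19925527] 414.41261481174524
{'time': 0.1, 'joints': array([ 1.26199151e+00,  2.38704107e-01, -1.41678167e-02,  1.31919755e+00,
       -6.41888252e-06,  1.57078900e+00]), 'qd': array([-6.65016803e-05, -9.05185890e-04,  1.29648413e-03,  7.66902449e-04,
       -1.64807596e-04,  1.03509954e-03]), 'effort': array([-1.29216063e-03, -5.39719319e+01,  3.47000384e+01,  1.33469453e-02,
       -6.24408813e-05,  1.90279621e-05]), 'tool_pos': array([0.1594498 , 0.49982036, 0.23875149]), 'ee_rot': array([[-9.52699720e-01,  3.03912979e-01, -3.80820747e-04],
       [ 3.03913218e-01,  9.52698945e-01, -1.21487759e-03],
       [-6.40954514e-06, -1.27315000e-03, -9.99999190e-01]]), 'force': array([-0.15673493, -0.15272257, -1.50364705]), 'ft_torque': array([ 0.01599217,  0.04560966, -0.04328939]), 'grip_force': 0.0, 'finger_gap': 0.08548447918816138}
```

View pics/scene0.png

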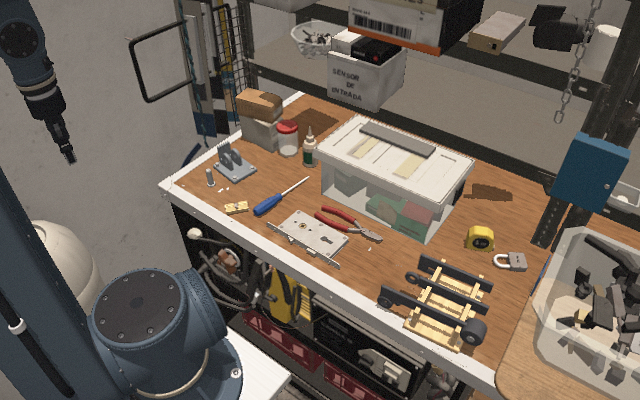

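View pics/top0.png

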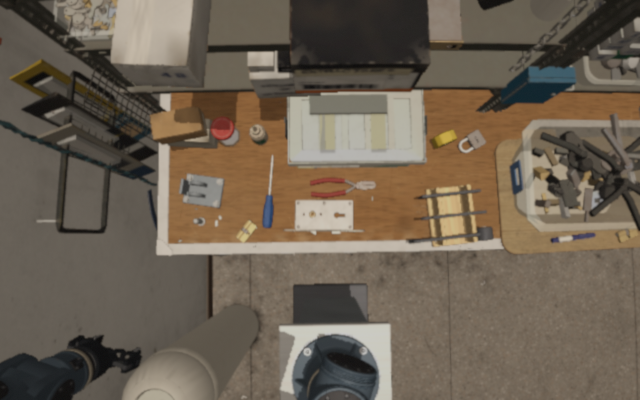

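The weighted lever is in the slot nearest the robot: top view, bar from (408,240) to the weight at (486,234). The bracket is at about (203,190) in the top view and (232,163) in the scene view. Next I enlarge both.

```bash
python3 - <<'E'
import cv2,numpy as np
def crop(n,u,v,w,h,s):
    im=cv2.imread(f"pics/{n}0.png")[v:v+h,u:u+w]
    im=cv2.convertScaleAbs(cv2.resize(im,None,fx=s,fy=s,interpolation=cv2.INTER_CUBIC),alpha=1.5,beta=15)
    for k in range(0,w,10): cv2.line(im,(k*s,0),(k*s,6),(0,255,0),1); cv2.putText(im,str(u+k),(k*s,16),0,.35,(0,255,0),1)
    for k in range(0,h,10): cv2.line(im,(0,k*s),(6,k*s),(0,255,0),1); cv2.putText(im,str(v+k),(8,k*s+4),0,.35,(0,255,0),1)
    return im
cv2.imwrite("pics/r_top.png",crop("top",400,180,100,70,8))
cv2.imwrite("pics/r_sc.png",crop("scene",370,250,130,100,6))
cv2.imwrite("pics/b.png",np.hstack([crop("top",175,170,50,50,8),crop("scene",208,138,50,50,8)]))
E
```

```text
(no output)
```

View pics/r_top.png

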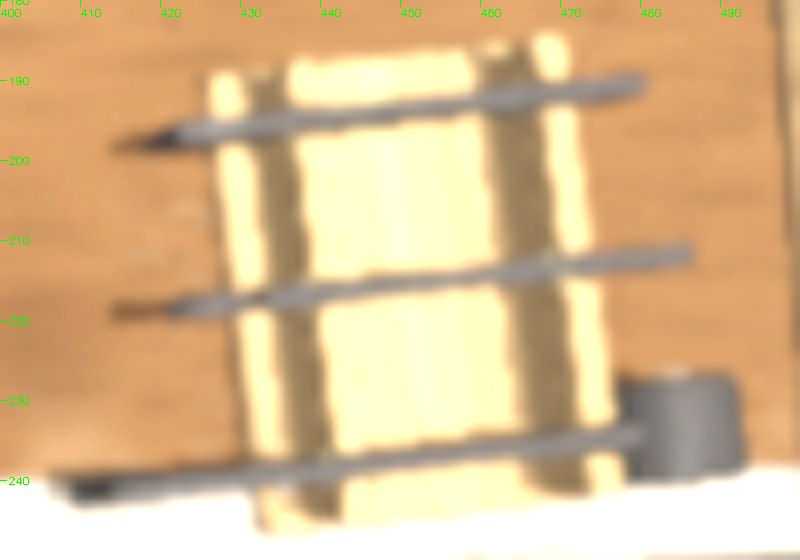

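View pics/r_sc.png

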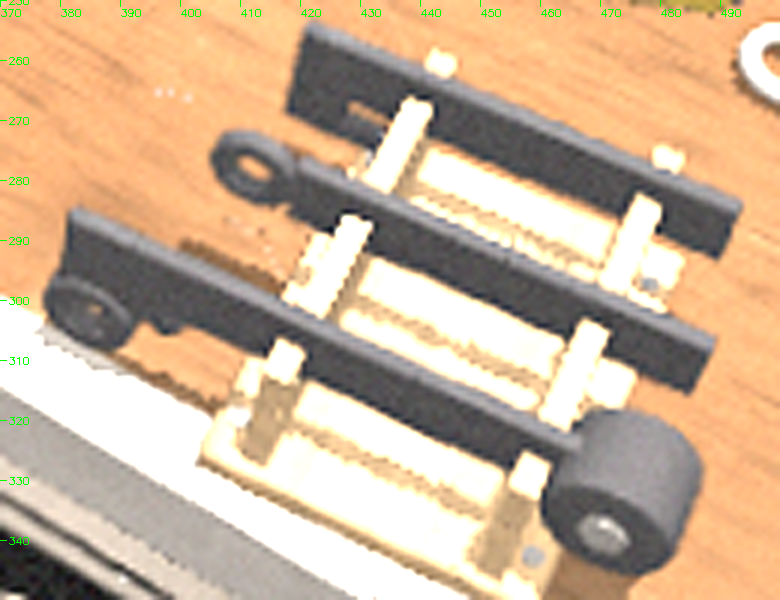

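View pics/b.png

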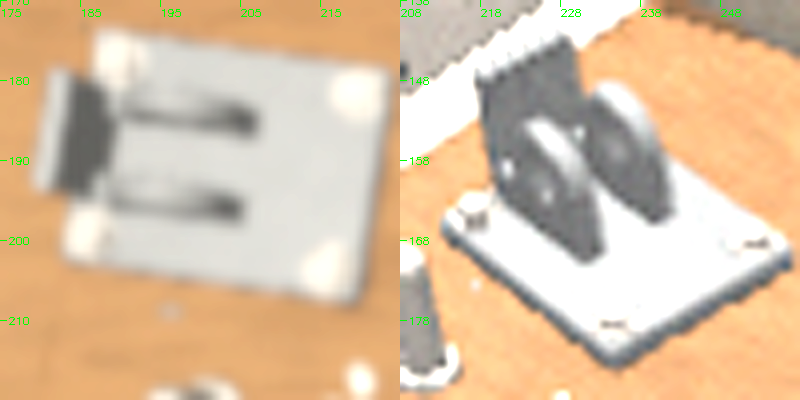

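Rack crops: the bar's upper edge runs from about (422.5,239.6) to (480,234.5) in the top view. In the scene view the eye hole is at (385.8,301.3) and the weight's near-face centre at (470.8,339.2). Bracket crop: flange corners are (187.1,173.5), (223.5,178.5), (220,207.9), (182.9,202.8) in the top view, and the near cheek hole is at (226,161.8) in the scene view.

```bash
python3 - <<'E'
from h import *
np.set_printoptions(precision=4,suppress=True)
A,B=atz("top",422.5,239.6,.08),atz("top",480,234.5,.08)
d=(B-A)[:2]; d/=np.linalg.norm(d); n=np.array([-d[1],d[0]]); print("lever dir",d,"yaw from -y",np.arctan2(d[0],-d[1]),"A",A)
def al(name,P,off): P=P[:2]; print(name,P,"along-est of balance:",(P-A[:2])@d-off,"perp",(P-A[:2])@n)
al("eye hole sc",atz("scene",385.8,301.3,.03),-130)if 0 else None
al("eye hole sc",atz("scene",385.8,301.3,.03),-.130)
al("weight face sc",atz("scene",470.8,339.2,.065),.058)
al("bar end corner sc",atz("scene",383.0,285.2,.08),-.138)
al("weight L top",atz("top",477.6,234,.065),.035)
al("weight R top",atz("top",492.7,233,.065),.081)
al("bar end top",atz("top",409,240.8,.08),-.138)
for c,x in(((428,214.5),-57),((471,213),30)): pass
al("combL top face mid",atz("top",430,207,.07),-.057)
al("combR",atz("top",470.5,205,.07),.030)
print("flange top")
F=np.array([atz("top",*p,.012) for p in((187.1,173.5),(223.5,178.5),(220,207.9),(182.9,202.8))]);print(F)
print("flange scene R,F,L");print(*[atz("scene",*p,.012) for p in((257,168.6),(234.9,182.4),(213.4,165.5))])
x=(F[1]-F[0]+F[2]-F[3])[:2];y=(F[0]-F[3]+F[1]-F[2])[:2];print(np.linalg.norm(x)/2,np.linalg.norm(y)/2,"yaw",np.arctan2(x[0],-x[1]),np.arctan2(y[1],y[0]))
C=F.mean(0)[:2]; x/=np.linalg.norm(x); Y=np.array([-x[1],x[0]]); print("C",C,x)
def b(nm,P): print(nm,np.array([(P[:2]-C)@x,(P[:2]-C)@Y]))
b("hole near sc z.042",atz("scene",226.1,161.75,.042))
b("near cheek bottom front",atz("scene",231.2,170.8,.012)); b("far",atz("scene",240,165.8,.012))
b("web left topedge top",atz("top",180.5,186,.072)); b("web72+12",atz("top",180.5,186,.084))
b("cheek far front end top",atz("top",207.1,185.5,.03)); b("cheek near",atz("top",205.2,196.2,.03))
b("cheek far mid top",atz("top",197,184.2,.06)); b("cheek near mid",atz("top",197,195.3,.06))
E
```

```text
lever dir [ 0.0689 -0.9976] yaw from -y 0.06891325710354403 A [ 0.3865 -0.2426  0.08  ]
eye hole sc [ 0.3867 -0.2319] along-est of balance: 0.1193477221450668 perp 0.0009188224153200262
weight face sc [ 0.3849 -0.4204] along-est of balance: 0.11933104939682887 perp -0.013906437828339434
bar end corner sc [ 0.3856 -0.2201] along-est of balance: 0.11548650762191653 perp 0.0006346396830948776
weight L top [ 0.3989 -0.4009] along-est of balance: 0.12376154720278268 perp 0.001486935181166953
weight R top [ 0.4009 -0.4438] along-est of balance: 0.12075118389914193 perp 0.0005036298207376293
bar end top [ 0.3839 -0.2056] along-est of balance: 0.10097401128005248 perp -5.541885136388105e-05
combL top face mid [ 0.4753 -0.2686] along-est of balance: 0.08907037651131366 perp 0.08680034106133616
combR [ 0.4793 -0.3822] along-est of balance: 0.11568964822508687 perp 0.0829094313739582
flange top
[[0.5859 0.4186 0.012 ]
 [0.5697 0.3121 0.012 ]
 [0.4847 0.3217 0.012 ]
 [0.5008 0.4296 0.012 ]]
flange scene R,F,L
[0.5733 0.3128 0.012 ] [0.4901 0.3221 0.012 ] [0.5076 0.4296 0.012 ]
0.10845329238821066 0.08572603601152474 yaw -0.14991284203511013 -0.1208128674812853
C [0.5353 0.3705] [-0.1494 -0.9888]
hole near sc z.042 [-0.007  -0.0181]
near cheek bottom front [ 0.0046 -0.0136]
far [0.0046 0.019 ]
web left topedge top [-0.0467  0.0001]
web72+12 [-0.0424 -0.0008]
cheek far front end top [0.0138 0.0148]
cheek near [ 0.0133 -0.0162]
cheek far mid top [-0.0059  0.0121]
cheek near mid [-0.0009 -0.0184]
```

Call:
jog_arm:
  deltas:
    - [4,-3,2,0,0,-1.2,0.5]
    - [8,-6,4,0,0,-2.4,0.5]
    - [12,-9,6,0,0,-3.6,0.5]
    - [16,-12,7,0,0,-4.8,0.5]
    - [20,-15,7,0,0,-6,0.5]

```text
time: 0.6
tool_pos: [0.3513, 0.3564, 0.31]
ee_rot: [[-0.588, 0.809, 0.001], [0.809, 0.588, 0.001], [0.0, 0.002, -1.0]]
force: [0.6, 1.9, -0.6]
finger_gap: 0.0424
grip_force: 0.0
```

Call:
jog_arm:
  deltas:
    - [2,-4.5,0,0,0,-1.2,0.5]
    - [4,-9,0,0,0,-2.4,0.5]
    - [5,-13.5,0,0,0,-3.6,0.5]
    - [6,-18,0,0,0,-4.8,0.5]
    - [6,-22.5,0,0,0,-5.4,0.5]

```text
time: 1.1
tool_pos: [0.4104, 0.1305, 0.3083]
ee_rot: [[-0.063, 0.998, -0.0], [0.998, 0.063, -0.0], [-0.0, -0.0, -1.0]]
force: [0.6, 0.2, -0.6]
finger_gap: 0.0427
grip_force: 0.0
```

Call:
jog_arm:
  deltas:
    - [0,-4.8,0,0,0,0,0.5]
    - [0,-9.6,0,0,0,0,0.5]
    - [-1,-14.4,0,0,0,0,0.5]
    - [-2,-19,0,0,0,0,0.5]
    - [-2,-24,0,0,0,0,0.5]

```text
time: 1.6
tool_pos: [0.3884, -0.109, 0.3089]
ee_rot: [[-0.068, 0.998, -0.0], [0.998, 0.068, 0.0], [0.0, -0.0, -1.0]]
force: [2.2, 1.1, 0.4]
finger_gap: 0.0426
grip_force: 0.0
```

Call:
jog_arm:
  deltas:
    - [0,-4.8,0,0,0,0,0.5]
    - [0,-9.6,0,0,0,0,0.5]
    - [0,-14.4,0,0,0,0,0.5]
    - [0,-19.2,-3,0,0,0,0.5]
    - [0,-24,-6,0,0,0,0.5]

```text
time: 2.1
tool_pos: [0.3896, -0.3387, 0.2553]
ee_rot: [[-0.067, 0.998, 0.001], [0.998, 0.067, -0.001], [-0.001, 0.001, -1.0]]
force: [0.7, 0.3, 0.2]
finger_gap: 0.0426
grip_force: 0.0
```

Call:
jog_arm:
  deltas:
    - [0,0,-3,0,0,0,0.5]
    - [0,0,-7,0,0,0,0.5]
    - [0,0,-11,0,0,0,0.5]
    - [0,0,-11,0,0,0,0.5]
    - [0,0,-11,0,0,0,0.5]

```text
time: 2.6
tool_pos: [0.3897, -0.3362, 0.1461]
ee_rot: [[-0.068, 0.998, -0.001], [0.998, 0.068, 0.001], [0.001, -0.001, -1.0]]
force: [-0.4, -0.4, 0.5]
finger_gap: 0.0428
grip_force: 0.0
```

```bash
cat >> h.py <<'E'
def crop(im,u,v,w,h,s):
    im=im[v:v+h,u:u+w]
    im=cv2.convertScaleAbs(cv2.resize(im,None,fx=s,fy=s,interpolation=cv2.INTER_CUBIC),alpha=1.5,beta=15)
    for k in range(0,w,10): cv2.line(im,(k*s,0),(k*s,6),(0,255,0),1); cv2.putText(im,str(u+k),(k*s,16),0,.35,(0,255,0),1)
    for k in range(0,h,10): cv2.line(im,(0,k*s),(6,k*s),(0,255,0),1); cv2.putText(im,str(v+k),(8,k*s+4),0,.35,(0,255,0),1)
    return im
E
python3 - <<'E'
from h import *
print(ctrl.observe()["tool_pos"],ctrl.observe()["force"],ctrl.observe()["joints"])
cv2.imwrite("pics/g1.png",crop(ctrl.read_camera("scene"),370,220,130,120,5))
E
```

```text
[ 0.38966274 -0.3362267   0.14609939] [-0.36150808 -0.43907632  0.51688382] [-7.11874264e-01  2.71111956e-01 -2.14712590e-01  1.08645514e+00
 -7.21250202e-05  7.90703452e-01]
```

View pics/g1.png

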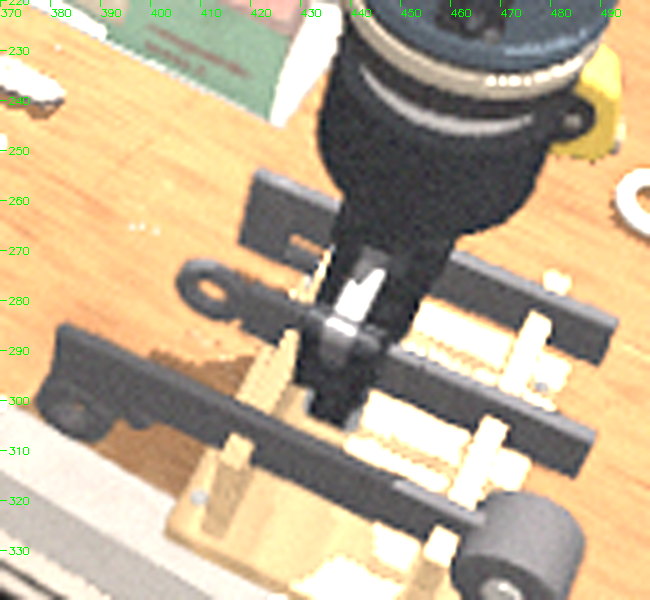

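The gripper hangs above the levers. The near fingertip's lower end is at about (437,303), and the bar is clear of it. I check the scene and top cameras against the known tool position.

```bash
python3 - <<'E'
from h import *
s=ctrl.observe();p=s["tool_pos"];R=s["ee_rot"]
for z in(.008,-.005):
  for y in(-.0355,-.0213,.0213,.0355):
    print(z,y,[proj("scene",p+R@[x,y,z]).round(1) for x in(-.011,.011)])
print(proj("scene",[.396,-.362,.08]),proj("scene",[.392,-.362,.08]))
E
```

```text
0.008 -0.0355 [array([438.7, 310.7]), array([427.6, 305.4])]
0.008 -0.0213 [array([441.6, 305.1]), array([430.6, 299.9])]
0.008 0.0213 [array([450. , 288.9]), array([439.3, 284. ])]
0.008 0.0355 [array([452.7, 283.8]), array([442.1, 278.9])]
-0.005 -0.0355 [array([440. , 306.7]), array([428.8, 301.4])]
-0.005 -0.0213 [array([443. , 301.1]), array([431.8, 295.9])]
-0.005 0.0213 [array([451.4, 284.9]), array([440.5, 279.9])]
-0.005 0.0355 [array([454.1, 279.7]), array([443.3, 274.8])]
[447.56123665 316.0127751 ] [446.67993388 317.44603392]
```

Call:
jog_arm:
  deltas:
    - [0.5,-2.6,0,0,0,0,0.5]
    - [0.5,-2.6,-3,0,0,0,0.5]
    - [0.5,-2.6,-6,0,0,0,0.5]
    - [0.5,-2.6,-8.8,0,0,0,0.5]
    - [0.5,-2.6,-8.8,0,0,0,0.5]

```text
time: 3.15
tool_pos: [0.3945, -0.3619, 0.057]
ee_rot: [[-0.068, 0.998, -0.002], [0.998, 0.068, 0.001], [0.002, -0.002, -1.0]]
force: [-1.0, 0.1, 1.1]
finger_gap: 0.0426
grip_force: 0.0
```

```bash
python3 - <<'E'
from h import *
print(ctrl.observe()["tool_pos"],ctrl.observe()["force"])
a=crop(ctrl.read_camera("scene"),390,250,100,100,4);b=crop(ctrl.read_camera("top"),400,170,100,100,4)
cv2.imwrite("pics/g2.png",np.hstack([a,b]))
E
```

```text
[ 0.3944592  -0.36190429  0.05701029] [-0.96452295  0.08766687  1.13602844]
```

View pics/g2.png

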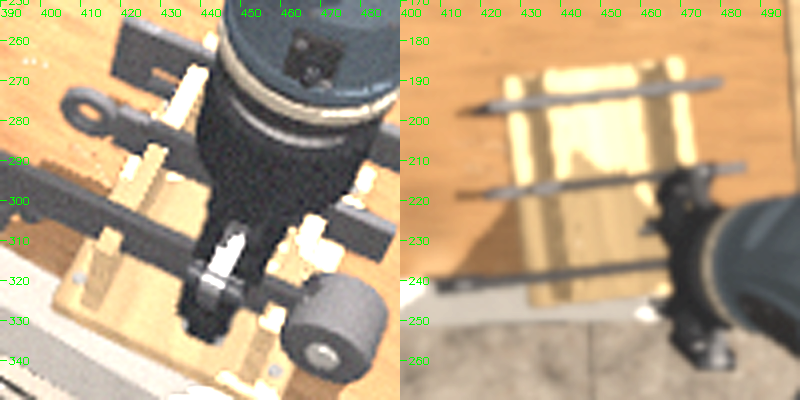

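The fingers straddle the bar between the combs (scene view, near finger at about (441,330)) and there is no contact. Closing.

Call:
jog_arm:
  deltas:
    - [0,0,0,0,0,0,0.2]
    - [0,0,0,0,0,0,0]
    - [0,0,0,0,0,0,0]
    - [0,0,0,0,0,0,0]
    - [0,0,0,0,0,0,0]

```text
time: 3.75
tool_pos: [0.3962, -0.3634, 0.0597]
ee_rot: [[-0.069, 0.998, 0.003], [0.998, 0.069, -0.002], [-0.003, 0.003, -1.0]]
force: [0.4, 0.2, 7.3]
finger_gap: 0.0071
grip_force: 59.7
```

```bash
python3 - <<'E'
from h import *
s=ctrl.observe()
for k in("tool_pos","force","ft_torque","finger_gap","grip_force"):print(k,s[k])
E
```

```text
tool_pos [ 0.39619688 -0.36339638  0.05968658]
force [0.40957806 0.22564729 7.33855854]
ft_torque [ 0.12577116 -0.20970489  0.28601605]
finger_gap 0.0071229611445536006
grip_force 59.7149384021759
```

Call:
jog_arm:
  deltas:
    - [0,0,0.4,0,0,0,0]
    - [0,0,0.8,0,0,0,0]
    - [0,0,1.2,0,0,0,0]
    - [0,0,1.2,0,0,0,0]
    - [0,0,1.2,0,0,0,0]

```text
time: 4.25
tool_pos: [0.3959, -0.3627, 0.0703]
ee_rot: [[-0.069, 0.998, 0.002], [0.998, 0.069, -0.001], [-0.001, 0.002, -1.0]]
force: [5.2, 0.1, -3.7]
finger_gap: 0.0068
grip_force: 59.9
```

```bash
python3 - <<'E'
from h import *
s=ctrl.observe()
for k in("tool_pos","force","ft_torque","finger_gap","grip_force"):print(k,s[k])
cv2.imwrite("pics/l1.png",crop(ctrl.read_camera("scene"),370,250,130,100,6))
E
```

```text
tool_pos [ 0.39594164 -0.36268565  0.07030565]
force [ 5.16620686  0.12173912 -3.70661732]
ft_torque [-0.08250909 -1.14569991  0.16420882]
finger_gap 0.006793887581391964
grip_force 59.93095099925995
```

View pics/l1.png

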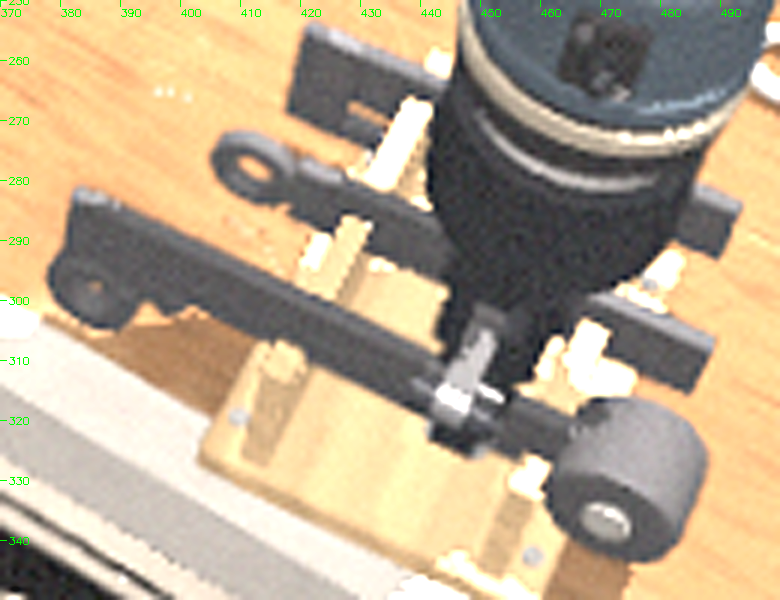

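The lever has risen: eye (385.8,297.8), weight centre (470.5,337). It may be tilted slightly, weight end low. I lift clear of the slots straight up, then measure the moment.

Call:
jog_arm:
  deltas:
    - [0,0,0.6,0,0,0,0]
    - [0,0,1.2,0,0,0,0]
    - [0,0,1.8,0,0,0,0]
    - [0,0,1.8,0,0,0,0]
    - [0,0,1.8,0,0,0,0]

```text
time: 4.8
tool_pos: [0.3945, -0.3623, 0.0876]
ee_rot: [[-0.068, 0.998, -0.001], [0.998, 0.068, 0.0], [0.0, -0.001, -1.0]]
force: [0.1, -1.3, -7.7]
finger_gap: 0.0068
grip_force: 59.5
```

```bash
python3 - <<'E'
from h import *
s=ctrl.observe()
for k in("tool_pos","ee_rot","force","ft_torque","finger_gap","grip_force"):print(k,s[k])
cv2.imwrite("pics/l2.png",crop(ctrl.read_camera("scene"),370,240,130,100,6))
E
```

```text
tool_pos [ 0.39445753 -0.36228036  0.08764089]
ee_rot [[-6.79186597e-02  9.97690626e-01 -6.85709709e-04]
 [ 9.97690842e-01  6.79187778e-02  1.50432994e-04]
 [ 1.96658153e-04 -6.73909090e-04 -9.99999754e-01]]
force [ 0.09904469 -1.2944241  -7.72059213]
ft_torque [-0.01217886 -0.00084078 -0.07094557]
finger_gap 0.006763438776025972
grip_force 59.54965353012085
```

View pics/l2.png

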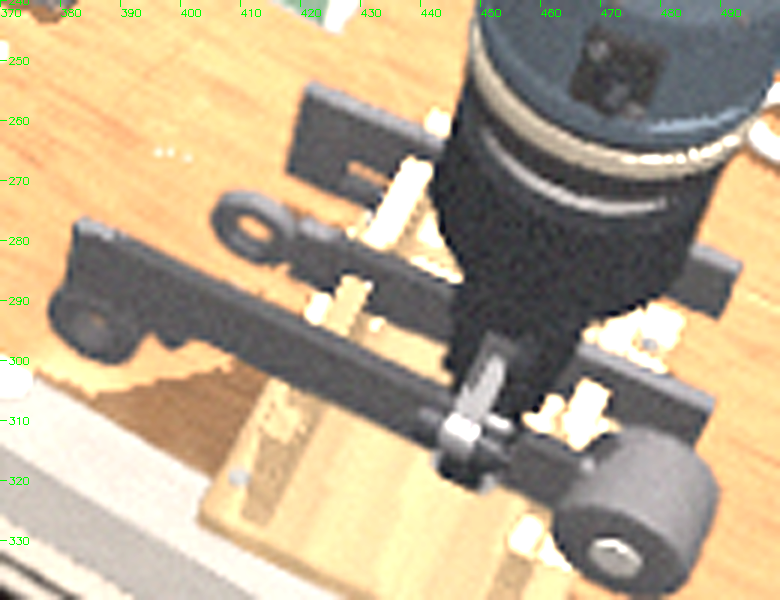

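The lever hangs free of the combs: eye hole about (386.3,293.3), weight cap (473,332.2). The force is about 7 N and the moment is near zero, so the grip is at the balance point. I check level numerically against the rack picture.

```bash
cat >> h.py <<'E'
def match(ref,im,c,h,guess,r=10):
    """shift-refined position of patch (centre c, half-size h) of ref in im near guess"""
    g=lambda a:cv2.cvtColor(a,cv2.COLOR_BGR2GRAY).astype(np.float32)
    T=cv2.getRectSubPix(g(ref),(2*h[0]+1,2*h[1]+1),tuple(map(float,c)))
    W=cv2.getRectSubPix(g(im),(2*h[0]+1+2*r,2*h[1]+1+2*r),tuple(map(float,guess)))
    T,W=[cv2.resize(a,None,fx=8,fy=8,interpolation=cv2.INTER_CUBIC) for a in(T,W)]
    m=cv2.matchTemplate(W,T,cv2.TM_CCOEFF_NORMED); _,s,_,l=cv2.minMaxLoc(m)
    return np.array(guess)+(np.array(l)/8.-r),s
E
python3 - <<'E'
from h import *
np.set_printoptions(precision=4,suppress=True)
im=ctrl.read_camera("scene"); cv2.imwrite("pics/s2.png",im); ref=cv2.imread("pics/scene0.png")
print(ctrl.observe()["tool_pos"])
a=.069;d=np.array([np.sin(a),-np.cos(a),0]);y=np.array([np.cos(a),np.sin(a),0]);O=np.array([.396,-.3625,.05])
for nm,c,h,P,g in(("eye",(385,302),(9,8),O-.13*d-.006*y+[0,0,-.02],(386,293.5)),("weight",(474,335),(13,13),O+.058*d+[0,0,.015],(476,328)),("cap",(470.8,339.2),(5,4),O+.058*d-.018*y+[0,0,.015],(473,332)),("bartip",(385,287),(6,6),O-.138*d+[0,0,.03],(385,279))):
    q,s=match(ref,im,c,h,g,5); dp=q-np.array(c)
    J=np.array([(proj("scene",P+e)-proj("scene",P))/.02 for e in(.02*d,np.array([0,0,.02]))]).T
    print(nm,dp,s,"along,dz",np.linalg.solve(J,dp), "px resid fixed-x")
E
```

```text
[ 0.3944 -0.3622  0.0874]
eye [ 0.875 -8.25 ] 0.9052129983901978 along,dz [-0.0012  0.0299] px resid fixed-x
weight [ 2.5   -6.125] 0.8789815306663513 along,dz [-0.0007  0.0223] px resid fixed-x
cap [ 2.075 -6.325] 0.9310161471366882 along,dz [-0.0016  0.0225] px resid fixed-x
bartip [ 0.875 -9.25 ] 0.9305945038795471 along,dz [-0.0014  0.0309] px resid fixed-x
```

Eye end is about 7 mm higher than the weight end (0.04 rad). I level it with a small turn while lifting on.

Call:
jog_arm:
  deltas:
    - [0,0,0.7,-0.2,-0.01,0,0]
    - [0,0,1.5,-0.4,-0.03,0,0]
    - [0,0,2,-0.4,-0.03,0,0]
    - [0,0,2,-0.4,-0.03,0,0]
    - [0,0,2,-0.4,-0.03,0,0]

```text
time: 5.4
tool_pos: [0.395, -0.3624, 0.1081]
ee_rot: [[-0.068, 0.998, 0.004], [0.997, 0.068, -0.042], [-0.042, 0.001, -0.999]]
force: [0.1, -0.4, -7.2]
finger_gap: 0.0069
grip_force: 59.6
```

```bash
cat > lev.py <<'E'
from h import *
np.set_printoptions(precision=4,suppress=True)
im=ctrl.read_camera("scene"); ref=cv2.imread("pics/scene0.png")
s=ctrl.observe(); print(s["tool_pos"],s["ee_rot"][:,2],s["force"],s["ft_torque"],s["finger_gap"])
dzc=s["tool_pos"][2]-.0597
a=.069;d=np.array([np.sin(a),-np.cos(a),0]);y=np.array([np.cos(a),np.sin(a),0]);O=np.array([.396,-.3625,.05])
sh=np.array([s["tool_pos"][0]-.3962,0,0])
for nm,c,h,P in(("eye",(385,302),(9,8),O-.13*d-.006*y+[0,0,-.02]),("weight",(474,335),(13,13),O+.058*d+[0,0,.015]),("cap",(470.8,339.2),(5,4),O+.058*d-.018*y+[0,0,.015]),("bartip",(385,287),(6,6),O-.138*d+[0,0,.03])):
    p0=proj("scene",P); g=np.array(c)+proj("scene",P+sh+[0,0,dzc])-p0
    q,sc=match(ref,im,c,h,g,5); dp=q-np.array(c); x=np.array([0,dzc])
    f=lambda x:proj("scene",P+sh+x[0]*d+[0,0,x[1]])-p0
    for _ in range(4):
        J=np.array([(f(x+e)-f(x))/1e-3 for e in np.eye(2)*1e-3]).T; x=x+np.linalg.solve(J,dp-f(x))
    print(nm,dp,round(float(sc),3),"along,dz",x,"tool dz",dzc)
E
python3 lev.py
```

```text
[ 0.3949 -0.3624  0.1078] [ 0.0032 -0.0419 -0.9991] [ 0.2159  0.2541 -6.7552] [0.0481 0.0026 0.0081] 0.006581974042554587
eye [  2.1986 -11.9477] 0.906 along,dz [0.0008 0.046 ] tool dz 0.04806604642380846
weight [  5.8169 -12.6644] 0.871 along,dz [-0.0002  0.0479] tool dz 0.04806604642380846
cap [  5.1558 -13.0051] 0.965 along,dz [-0.0016  0.0485] tool dz 0.04806604642380846
bartip [  1.8762 -15.4638] 0.937 along,dz [-0.0008  0.0528] tool dz 0.04806604642380846
```

Level to within about 0.01 rad. Lifting and carrying over to the bracket.

Call:
jog_arm:
  deltas:
    - [0,0,2,0,0,0,0]
    - [0,0,5,0,0,0,0]
    - [0,0,8,0,0,0,0]
    - [0,1,11,0,0,0,0]
    - [0,3,13.5,0,0,0,0]

```text
time: 5.95
tool_pos: [0.3949, -0.3331, 0.2439]
ee_rot: [[-0.067, 0.998, 0.003], [0.997, 0.067, -0.043], [-0.043, 0.001, -0.999]]
force: [0.5, 0.4, -7.3]
finger_gap: 0.0069
grip_force: 59.7
```

Call:
jog_arm:
  deltas:
    - [0,3,0.5,0,0,0,0]
    - [0,6.5,0.5,0,0,-0.2,0]
    - [0,10,0.5,0,0,-0.4,0]
    - [0,13.5,0.5,0,0,-0.6,0]
    - [0,17,0.5,0,0,-0.8,0]

```text
time: 6.45
tool_pos: [0.3945, -0.1611, 0.2475]
ee_rot: [[0.017, 1.0, -0.001], [0.999, -0.017, -0.042], [-0.042, -0.0, -0.999]]
force: [1.2, 0.9, -7.2]
finger_gap: 0.0071
grip_force: 59.7
```

Call:
jog_arm:
  deltas:
    - [0.5,3.5,0,0,0,-0.2,0]
    - [1,7,0,0,0,-0.4,0]
    - [2,10.5,0,0,0,-0.6,0]
    - [3,14,0,0,0,-0.8,0]
    - [4,17.5,0,0,0,-1,0]

```text
time: 6.95
tool_pos: [0.4349, 0.014, 0.2477]
ee_rot: [[0.121, 0.993, -0.005], [0.992, -0.121, -0.042], [-0.042, 0.0, -0.999]]
force: [0.7, 0.6, -8.4]
finger_gap: 0.0068
grip_force: 59.7
```

Call:
jog_arm:
  deltas:
    - [1.5,3.5,0,0,0,-0.2,0]
    - [3,7,0,0,0,-0.2,0]
    - [4.5,10.5,0,0,0,-0.2,0]
    - [6,14,0,0,0,-0.2,0]
    - [7,17,0,0,0,-0.2,0]

```text
time: 7.45
tool_pos: [0.5056, 0.1845, 0.2471]
ee_rot: [[0.14, 0.99, -0.006], [0.989, -0.14, -0.042], [-0.042, -0.0, -0.999]]
force: [0.3, -0.9, -7.4]
finger_gap: 0.0071
grip_force: 59.5
```

Call:
jog_arm:
  deltas:
    - [0.5,2,0,0,0,0,0]
    - [1,4,0,0,0,0,0]
    - [1.2,6,0,0,0,0,0]
    - [1.2,6.6,0,0,0,0,0]
    - [1.2,6.6,0,0,0,0,0]

```text
time: 7.95
tool_pos: [0.5167, 0.2491, 0.247]
ee_rot: [[0.139, 0.99, -0.007], [0.989, -0.14, -0.042], [-0.043, -0.001, -0.999]]
force: [-0.0, -1.0, -6.0]
finger_gap: 0.007
grip_force: 59.6
```

Call:
jog_arm:
  deltas:
    - [0,0,-2,0,0,0,0]
    - [0,0,-5,0,0,0,0]
    - [0,0,-8,0,0,0,0]
    - [0,0,-10.5,0,0,0,0]
    - [0,0,-10.5,0,0,0,0]

```text
time: 8.45
tool_pos: [0.5147, 0.2465, 0.1396]
ee_rot: [[0.141, 0.99, -0.011], [0.989, -0.142, -0.045], [-0.046, -0.005, -0.999]]
force: [-0.6, -0.2, -5.9]
finger_gap: 0.0069
grip_force: 59.6
```

Call:
jog_arm:
  deltas:
    - [0,0,0,0,0,0,0]
    - [0,0,0,0,0,0,0]

```text
time: 8.65
tool_pos: [0.5178, 0.2486, 0.1445]
ee_rot: [[0.141, 0.99, -0.004], [0.989, -0.141, -0.041], [-0.041, 0.002, -0.999]]
force: [0.3, 0.2, -7.1]
finger_gap: 0.0072
grip_force: 59.7
```

```bash
python3 - <<'E'
from h import *
s=ctrl.observe();print(s["tool_pos"],s["force"],s["ft_torque"])
A=ctrl.read_camera("scene");B=ctrl.read_camera("top");cv2.imwrite("pics/s3.png",A);cv2.imwrite("pics/t3.png",B)
a=crop(A,205,125,100,75,8)
b=crop(B,175,165,100,50,8)
# trim scene to 350 rows, top to 250 -> 800x600
a=crop(A,210,130,80,50,10);b=crop(B,180,172,80,10,10)
a=crop(A,210,130,80,58,7);b=crop(B,178,170,80,42,7)
im=np.vstack([a[:350],b[:250]]) if 0 else np.vstack([a,b])[:600]
print(im.shape);cv2.imwrite("pics/h3.png",im)
E
```

```text
[0.51777908 0.24861559 0.14445375] [ 0.31891774  0.22948121 -7.1030669 ] [ 0.07980233 -0.02676492  0.01789655]
(600, 560, 3)
```

```bash
python3 - <<'E'
from h import *
A=cv2.imread("pics/s3.png");B=cv2.imread("pics/t3.png")
a=crop(A,208,135,50,75,8);b=crop(B,177,165,50,75,8)
cv2.imwrite("pics/h3.png",np.hstack([a,b]))
# where things should be
for cam in("scene","top"):
    print(cam,"weight",proj(cam,[.50,.19,.14]),"eye",proj(cam,[.535,.378,.105]),"tcp",proj(cam,[.517,.249,.142]))
E
```

```text
scene weight [267.9898189  162.09121553] eye [227.49460604 141.51216439] tcp [255.30122012 150.0017875 ]
top weight [258.84662854 198.0140361 ] eye [190.58708033 187.06457107] tcp [235.78665071 191.65924499]
```

```bash
python3 - <<'E'
from h import *
A=cv2.imread("pics/s3.png");B=cv2.imread("pics/t3.png")
cv2.imwrite("pics/h3.png",np.vstack([crop(A,205,128,90,48,7),crop(B,178,172,90,37,7)]))
E
```

```text
(no output)
```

View pics/h3.png

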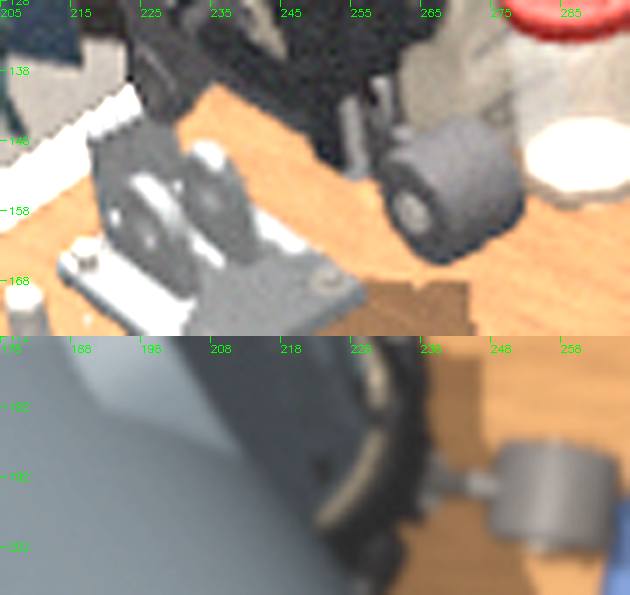

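Hover view: in the scene crop the eye is at about (228.6,139), the bar's lower edge runs (235.7,140.1)→(250,148), the weight's cap centre is (263.9,158.4) and the near cheek hole (226.4,162). In the top crop the arm hides the bracket; the weight spans u 248–266.6, v 186.9–202.3.

```bash
python3 - <<'E'
from h import *
np.set_printoptions(precision=4,suppress=True)
# rack calibration of the scene camera: known lever pts in robot frame vs pixels
def pts(O,a,t=0):
    d=np.array([np.sin(a)*np.cos(t),-np.cos(a)*np.cos(t),np.sin(t)]);y=np.array([np.cos(a),np.sin(a),0]);z=np.cross(d,y)
    return lambda x,yy,zz:O+x*d+yy*y+zz*z
f=pts(np.array([.3964,-.3628,.05]),.069)
print("rack pred: eye",proj("scene",f(-.13,-.006,-.02)),"(385.8,301.3) cap",proj("scene",f(.058,-.018,.015)),"(470.8,339.2) tip",proj("scene",f(-.138,-.004,.03)),"(383,285.2)")
print("rack top: weight L,R",proj("top",f(.035,0,.015)),proj("top",f(.081,0,.015)),"477.6 492.7")
for t in(0,-.02,.02):
  g=pts(np.array([.5178,.2487,.1348]),-.14,t)
  print(t,"hover: eye",proj("scene",g(-.13,-.006,-.02)),"cap",proj("scene",g(.058,-.018,.015)),"bar low",[proj("scene",g(x,-.004,0)).round(1) for x in(-.11,-.08,-.05,-.02,.02)])
  print("   top weight L,R,near,far",[proj("top",g(*p)).round(1) for p in((.035,0,.015),(.081,0,.015),(.058,-.018,.015),(.058,.018,.015))])
b=pts(np.array([.5375,.3774,0]),-.14)
print("bracket pred: hole outer",[proj("scene",b(0,-k,.042)).round(1) for k in(.017,.019,.021)],"cheek bottom front near/far",proj("scene",b(.02,-.019,.012)),proj("scene",b(.02,.019,.012)),"(231.2,170.8),(240,165.8)")
print("cheek tops",[proj("scene",b(0,s*.019,h)).round(1) for s in(-1,1) for h in(.062,.074)],"web top corners",[proj("scene",b(-.03,s*.02,h)).round(1) for s in(-1,1) for h in (.072,.084)])
print("flange", [proj("scene",b(x+.007,y,.012)).round(1) for x,y in((.055,.043),(.055,-.043),(-.055,-.043))],"obs 257,168.6 234.9,182.4 213.4,165.5")
print("flange top",[proj("top",b(x+.007,y,.012)).round(1) for x,y in((-.055,.043),(.055,.043),(.055,-.043),(-.055,-.043))],"obs (187.1,173.5) (223.5,178.5) (220,207.9) (182.9,202.8)")
E
```

```text
rack pred: eye [385.1988 303.3509] (385.8,301.3) cap [470.9865 340.499 ] (470.8,339.2) tip [384.5431 287.3038] (383,285.2)
rack top: weight L,R [476.4899 234.0638] [492.6104 232.6137] 477.6 492.7
0 hover: eye [225.6506 139.4858] cap [264.3763 160.1049] bar low [array([229.5, 136.1]), array([236.1, 140.5]), array([242.9, 145. ]), array([249.9, 149.6]), array([259.6, 156. ])]
   top weight L,R,near,far [array([248.8, 192.7]), array([266.7, 195. ]), array([256.8, 200.9]), array([258.7, 186.9])]
-0.02 hover: eye [225.4336 138.6717] cap [264.4932 160.5202] bar low [array([229.4, 135.5]), array([236., 140.]), array([242.9, 144.7]), array([249.9, 149.5]), array([259.6, 156.1])]
   top weight L,R,near,far [array([249. , 192.8]), array([266.9, 195.1]), array([257. , 200.9]), array([258.9, 187. ])]
0.02 hover: eye [225.8778 140.3031] cap [264.2535 159.687 ] bar low [array([229.6, 136.8]), array([236.2, 141. ]), array([242.9, 145.3]), array([249.9, 149.7]), array([259.6, 155.9])]
   top weight L,R,near,far [array([248.7, 192.7]), array([266.5, 194.9]), array([256.6, 200.8]), array([258.5, 186.8])]
bracket pred: hole outer [array([226.7, 161.4]), array([226.2, 161.7]), array([225.6, 162. ])] cheek bottom front near/far [231.7991 172.7068] [242.0264 166.7778] (231.2,170.8),(240,165.8)
cheek tops [array([225.1, 156.2]), array([224.5, 152.9]), array([235.6, 150.4]), array([235.1, 147.1])] web top corners [array([218.2, 149.3]), array([217.5, 145.9]), array([229.3, 143.3]), array([228.7, 140. ])]
flange [array([257.3, 169.3]), array([234. , 183.1]), array([211.7, 166.4])] obs 257,168.6 234.9,182.4 213.4,165.5
flange top [array([187. , 173.2]), array([224.2, 177.9]), array([219.9, 207.3]), array([182.5, 202.5])] obs (187.1,173.5) (223.5,178.5) (220,207.9) (182.9,202.8)
```

```bash
python3 - <<'E'
from h import *
np.set_printoptions(precision=1,suppress=True,linewidth=200)
def prof(im,c,d,L,W):
    "mean gray along d (unit, px) at c, averaged +-W across"
    g=cv2.cvtColor(im,cv2.COLOR_BGR2GRAY).astype(np.float32);n=np.array([-d[1],d[0]])
    s=np.arange(-L,L+.01,.25);w=np.arange(-W,W+.01,.5)
    P=np.array(c)+s[:,None,None]*d+w[None,:,None]*n
    v=cv2.remap(g,P[...,0].astype(np.float32),P[...,1].astype(np.float32),cv2.INTER_CUBIC).mean(1)
    gr=np.gradient(v,.25); k=[i for i in range(2,len(s)-2) if abs(gr[i])==max(abs(gr[i-2:i+3])) and abs(gr[i])>4]
    return [(round(float(s[i]),2),round(float(gr[i])),np.round(np.array(c)+s[i]*d,1).tolist()) for i in k]
t0=cv2.imread("pics/top0.png");t3=cv2.imread("pics/t3.png")
u=lambda v:np.array(v)/np.linalg.norm(v)
print("hover weight along",*prof(t3,(257.4,194.5),u([37.2,4.7]),14,4),sep="\n ")
print("hover weight across",*prof(t3,(258.5,194.5),u([-4.7,37.2]),12,4),sep="\n ")
print("rack weight along",*prof(t0,(485,232.5),u([57.5,-5.1]),12,3),sep="\n ")
print("rack weight across",*prof(t0,(486,233),u([5.1,57.5]),10,3),sep="\n ")
print("web mid",*prof(t0,(188,187.7),u([37.2,4.7]),12,3),sep="\n ")
print("flange along",*prof(t0,(206,190.5),u([37.2,4.7]),18,2),sep="\n ")
print("cheek far",*prof(t0,(200,184.5),u([37.2,4.7]),12,1),sep="\n ")
print("cheek near",*prof(t0,(199,195.5),u([37.2,4.7]),12,1),sep="\n ")
print("cheeks across",*prof(t0,(199,189.9),u([-4.7,37.2]),20,3),sep="\n ")
for p,z in(((189.75,186.2),.012),((183.5,186.2),.072),((183.5,186.2),.084)): print(atz("top",*p,z))
E
```

```text
hover weight along
 (-13.25, 9, [244.3, 192.8])
 (-10.75, -5, [246.7, 193.2])
 (-8.0, 5, [249.5, 193.5])
 (-7.0, 4, [250.5, 193.6])
 (-3.25, 8, [254.2, 194.1])
 (0.75, -8, [258.1, 194.6])
 (6.5, -8, [263.8, 195.3])
 (10.5, 34, [267.8, 195.8])
 (12.5, -21, [269.8, 196.1])
hover weight across
 (-7.75, -11, [259.5, 186.8])
 (5.5, -9, [257.8, 200.0])
 (9.5, 19, [257.3, 203.9])
rack weight along
 (-8.75, -23, [476.3, 233.3])
 (-2.0, 8, [483.0, 232.7])
 (2.0, -4, [487.0, 232.3])
 (3.0, -4, [488.0, 232.2])
 (4.0, -4, [489.0, 232.1])
 (5.25, -5, [490.2, 232.0])
 (7.75, 20, [492.7, 231.8])
rack weight across
 (-6.75, -15, [485.4, 226.3])
 (7.0, 48, [486.6, 240.0])
web mid
 (-8.5, 14, [179.6, 186.6])
 (-6.0, -39, [182.0, 186.9])
 (0.75, 36, [188.7, 187.8])
flange along
 (-17.25, 38, [188.9, 188.3])
 (15.0, -26, [220.9, 192.4])
 (17.0, 10, [222.9, 192.6])
cheek far
 (-10.5, -9, [189.6, 183.2])
 (-7.25, 5, [192.8, 183.6])
 (-6.0, 5, [194.0, 183.7])
 (-1.0, -8, [199.0, 184.4])
 (0.0, -7, [200.0, 184.5])
 (1.0, -5, [201.0, 184.6])
 (2.0, -5, [202.0, 184.8])
 (3.0, -8, [203.0, 184.9])
 (4.0, -8, [204.0, 185.0])
 (7.0, 34, [206.9, 185.4])
cheek near
 (-11.25, -14, [187.8, 194.1])
 (-9.25, 7, [189.8, 194.3])
 (-8.25, 7, [190.8, 194.5])
 (-3.0, -5, [196.0, 195.1])
 (-2.0, -5, [197.0, 195.2])
 (-1.0, -6, [198.0, 195.4])
 (0.0, -7, [199.0, 195.5])
 (1.0, -8, [200.0, 195.6])
 (2.0, -10, [201.0, 195.8])
 (6.0, 31, [205.0, 196.3])
cheeks across
 (-15.0, 12, [200.9, 175.0])
 (-14.25, 12, [200.8, 175.8])
 (-9.0, -9, [200.1, 181.0])
 (-8.25, -9, [200.0, 181.7])
 (-6.0, -13, [199.8, 183.9])
 (-4.0, 27, [199.5, 185.9])
 (3.0, -13, [198.6, 192.9])
 (5.25, -9, [198.3, 195.1])
 (7.0, 23, [198.1, 196.8])
 (14.0, -15, [197.2, 203.8])
[0.5 0.4 0. ]
[0.5 0.4 0.1]
[0.5 0.4 0.1]
```

```bash
python3 - <<'E'
from h import *
np.set_printoptions(precision=4,suppress=True,linewidth=200)
t3=cv2.imread("pics/t3.png");g=cv2.cvtColor(t3,cv2.COLOR_BGR2GRAY)
print(g[186:208:2,240:274]); 
t0=cv2.cvtColor(cv2.imread("pics/top0.png"),cv2.COLOR_BGR2GRAY);print(t0[186:189,176:194])
x=np.array([np.sin(-.14),-np.cos(-.14)]);Y=np.array([-x[1],x[0]]);H=np.array([.5375,.3774])
def b(n,c): P=atz("top",*c[:2],c[2])[:2]-H; print(n,P@x,P@Y)
b("web bot (-30)",(188.7,187.8,.012));b("web top(-30)",(182.0,186.9,.072));b("far cheek front(20)",(206.9,185.4,.012));b("near cheek front(20)",(205,196.3,.012))
b("far cheek inner bottom? (11)",(199.5,185.9,.055));b("near cheek outer -?",(198.1,196.8,.04));b("near inner(-11) top",(198.6,192.9,.06))
E
```

```text
[[ 58  69  71  71  72  72  78  96 107 104 100 100 101 102 102 103 109 112 107 106 108 109 108 111 113 114 115 117 130 165 180 140 113 112]
 [ 58  68  71  72  72  73  72  76  82  75  73  76  80  85  89  93  99  99  94  89  86  85  85  90  92 100 108 117 146 182 175 134 114 115]
 [ 58  65  67  66  67  71  73  69  64  66  72  78  82  88  93  99 103 101  96  90  86  81  76  73  67  64  81 108 145 186 176 134 112 111]
 [ 55  56  57  58  68  87  92  88  82  76  77  80  84  89  94 101 105 102  97  89  84  79  75  70  62  58  68  95 143 183 159 121 111 111]
 [ 53  52  51  52  60  73  78  79  79  77  78  81  84  90  97 104 106 103  96  88  82  78  73  68  60  53  56  70 116 156 132 104 101 103]
 [ 70  69  69  70  70  69  65  60  65  73  79  83  86  92 100 107 107 101  92  86  81  76  71  65  58  49  51  57  73  93  88  78  85 102]
 [ 71  73  73  74  73  73  71  65  67  75  79  84  89  96 103 108 105  98  90  84  79  75  70  62  53  46  50  64  84  95  88  74  81 107]
 [ 70  71  72  73  74  74  73  69  65  64  65  69  76  85  92  93  90  85  81  77  74  71  65  59  52  50  52  68  90  94  80  
[... 390 characters left out ...]
0  81  91  94  96  91  78  67  68  80]]
[[114 113 114 117 131 135 107  70  56  54  55  56  64  93 125 132 131 131]
 [112 112 111 116 132 135 102  65  55  56  55  56  68 100 129 136 137 137]
 [113 112 112 118 132 132  96  62  55  55  55  57  73 109 132 137 138 138]]
web bot (-30) -0.036447818315507016 0.0015448604982103518
web top(-30) -0.035027207954502926 -0.002640748493480665
far cheek front(20) 0.01522326462125685 0.015095734534405917
near cheek front(20) 0.014461939328039271 -0.016893842748372787
far cheek inner bottom? (11) 0.007468660518598947 0.007523683689606997
near cheek outer -? 0.00348475160382214 -0.022339766500151154
near inner(-11) top 0.00947782391307046 -0.012494005346774237
```

```bash
cat > ln.py <<'E'
from h import *
np.set_printoptions(precision=4,suppress=True,linewidth=200)
def edge(im,us,guess):
    g=cv2.GaussianBlur(cv2.cvtColor(im,cv2.COLOR_BGR2GRAY).astype(np.float32),(0,0),.6); out=[]
    for u in us:
        v=np.arange(guess(u)-5,guess(u)+6,.1); c=cv2.remap(g,np.full((1,len(v)),u,np.float32),v[None].astype(np.float32),cv2.INTER_CUBIC)[0]
        i=np.argmin(np.gradient(c)); out.append(v[i])   # strongest bright->dark going down
    return np.array(out)
def tiltfit(im,O,a,x0,x1,e=(-.004,.03)):
    "fit (dz, tilt, perp irrelevant) of edge line at lever (y,z)=e between x0,x1; residual after"
    def line(dz,t):
        d=np.array([np.sin(a)*np.cos(t),-np.cos(a)*np.cos(t),np.sin(t)]);y=np.array([np.cos(a),np.sin(a),0]);z=np.cross(d,y)
        P=np.array([proj("scene",O+x*d+e[0]*y+e[1]*z+[0,0,dz]) for x in np.linspace(x0-.02,x1+.02,12)]); P=P[np.argsort(P[:,0])]
        return lambda u:np.interp(u,P[:,0],P[:,1])
    A,B=[proj("scene",O+x*np.array([np.sin(a),-np.cos(a),0])+[0,0,.03])[0] for x in(x0,x1)]
    us=np.arange(min(A,B),max(A,B),1.); v=edge(im,us,line(.006,0))
    from scipy.optimize import least_squares
    r=least_squares(lambda p:line(p[0]/100,p[1]/10)(us)-v,[.5,0],loss="soft_l1",f_scale=.2)
    return r.x[0]/100,r.x[1]/10,np.median(abs(r.fun))
E
python3 - <<'E'
from ln import *
print("rack",tiltfit(cv2.imread("pics/scene0.png"),np.array([.3964,-.3628,.05]),.069,-.125,-.02))
print("l2  ",tiltfit(cv2.imread("pics/s2.png"),np.array([.3944,-.3622,.0777]),.069,-.125,-.03))
E
```

```text
rack (np.float64(0.01725081289802735), np.float64(0.16061858604579296), np.float64(0.7455950255408084))
l2   (np.float64(0.01142557748636394), np.float64(-0.004941121639698349), np.float64(0.24317173794088376))
```

```bash
python3 - <<'E'
from ln import *
np.set_printoptions(precision=0,suppress=True,linewidth=220)
for n,z,ox in(("scene0",.05,.3964),("s2",.0777,.3944)):
    g=cv2.cvtColor(cv2.imread(f"pics/{n}.png"),cv2.COLOR_BGR2GRAY).astype(np.float32)
    d=np.array([np.sin(.069),-np.cos(.069),0]);y=np.array([np.cos(.069),np.sin(.069),0])
    print(n)
    for x in np.arange(-.13,-.02,.012):
        p=proj("scene",np.array([ox,-.3625,z])+x*d-.004*y+[0,0,.03]); v=np.arange(p[1]-7,p[1]+4,.5)
        print(p.round(1),cv2.remap(g,np.full((1,len(v)),p[0],np.float32),v[None].astype(np.float32),cv2.INTER_LINEAR)[0])
E
```

```text
scene0
[388. 289.] [105. 106. 109. 108. 106. 107. 109. 105. 100. 104. 109. 110. 109.  96.  81.  65.  49.  46.  46.  46.  46.  47.]
[393. 292.] [110. 110. 109. 109. 111. 114. 106.  98.  96.  95. 100. 106. 101.  96.  81.  65.  54.  44.  45.  46.  45.  43.]
[398. 294.] [114. 117. 118. 117. 115. 113. 111. 107. 103. 102. 100. 103. 104.  90.  76.  61.  47.  45.  43.  43.  43.  43.]
[404. 297.] [115. 105.  89.  75.  72.  70.  71.  75.  88.  99. 102. 103.  99.  92.  71.  54.  47.  42.  44.  46.  45.  45.]
[409. 299.] [122. 104.  89.  76.  69.  67.  71.  81.  90.  98. 104. 107. 101.  85.  69.  54.  44.  41.  40.  42.  44.  43.]
[415. 302.] [110.  94.  75.  69.  69.  71.  73.  82.  93. 100. 104. 103.  98.  81.  58.  48.  44.  42.  43.  43.  42.  41.]
[420. 304.] [174. 215. 220. 222. 228. 234. 180. 122. 108.  96.  98. 101.  92.  83.  63.  42.  44.  46.  45.  44.  72. 103.]
[426. 307.] [ 99.  98.  98. 101. 104. 107. 108. 106. 104. 102. 100.  98.  93.  75.  60.  49.  42.  41.  41.  45.  47.  45.]
[431. 310.] [200. 217. 226. 229. 227. 209. 180. 147. 112. 100. 103.  96.  84.  70.  54.  47.  44.  43
[... 689 characters left out ...]
128. 107.  85.  76.  71.  67.  64.  59.  53.  49.  46.  48.  51.  51.  50.  50.]
[416. 295.] [153. 156. 156. 156. 151. 142. 113.  86.  79.  73.  72.  71.  66.  60.  55.  50.  51.  52.  51.  51.  51.  52.]
[422. 297.] [220. 232. 240. 244. 238. 218. 178. 113.  74.  69.  67.  69.  66.  55.  49.  47.  47.  49.  50.  51.  52.  51.]
[427. 300.] [163. 153. 142. 142. 144. 119.  89.  78.  70.  69.  69.  69.  69.  61.  53.  52.  52.  52.  52.  53.  54.  54.]
[433. 303.] [145. 146. 148. 150. 151. 145. 120.  97.  81.  69.  71.  70.  62.  55.  51.  49.  50.  50.  49.  49.  51.  52.]
[439. 305.] [162. 163. 163. 163. 156. 145. 120.  88.  76.  70.  69.  68.  64.  59.  55.  51.  51.  51.  55.  59.  59.  58.]
```

```bash
python3 - <<'E'
from ln import *
np.set_printoptions(precision=2,suppress=True,linewidth=220)
def G(n): return cv2.cvtColor(cv2.imread(f"pics/{n}.png"),cv2.COLOR_BGR2GRAY).astype(np.float32)
def fr(O,a,t):
    d=np.array([np.sin(a)*np.cos(t),-np.cos(a)*np.cos(t),np.sin(t)]);y=np.array([np.cos(a),np.sin(a),0]);z=np.cross(d,y)
    return lambda x,yy,zz:np.array(O)+x*d+yy*y+zz*z
for n,O,a in(("scene0",(.3964,-.3628,.05),.069),("s2",(.3944,-.3622,.0777),.069),("s3",(.5178,.2487,.1348),-.141)):
    g=G(n);f=fr(O,a,0); p=proj("scene",f(.058,-.018,.015)); q=p+[0,-1.5]
    W=cv2.getRectSubPix(g,(15,15),tuple(q)); W=cv2.resize(W,None,fx=8,fy=8,interpolation=cv2.INTER_CUBIC)
    m=(W>W[40:80,40:80].max()*.6).astype(np.uint8); N,L,st,ce=cv2.connectedComponentsWithStats(m)
    k=1+np.argmin(np.linalg.norm(ce[1:]-59.5,axis=1)); c=q+(ce[k]-59.5)/8; print(n,"cap pred",p,"obs-pred",c-p,"area",st[k,4]/64)
    if n=="s3" or n=="s2":
        for x in np.arange(-.12,-.015,.008):
            p=proj("scene",f(x,-.004,0)); v=np.arange(p[1]-5,p[1]+6,.1)
            c=cv2.remap(g,np.full((1,len(v)),p[0],np.float32),v[None].astype(np.float32),cv2.INTER_CUBIC)[0];gr=np.gradient(c,.1);i=np.argmax(gr)
            print("  low x=%.3f"%x,p,"obs-pred v %.2f grad %.0f"%(v[i]-p[1],gr[i]))
E
```

```text
scene0 cap pred [470.99 340.5 ] obs-pred [ 0.07 -2.97] area 10.671875
s2 cap pred [473.78 333.74] obs-pred [-1.06 -2.36] area 15.28125
  low x=-0.120 [391.52 292.27] obs-pred v 5.90 grad 36
  low x=-0.112 [395.04 293.98] obs-pred v 2.00 grad 56
  low x=-0.104 [398.57 295.7 ] obs-pred v 2.20 grad 79
  low x=-0.096 [402.13 297.42] obs-pred v -1.00 grad 74
  low x=-0.088 [405.7  299.15] obs-pred v -1.20 grad 77
  low x=-0.080 [409.3  300.89] obs-pred v 4.50 grad 20
  low x=-0.072 [412.91 302.64] obs-pred v 3.00 grad 43
  low x=-0.064 [416.54 304.4 ] obs-pred v -1.20 grad 107
  low x=-0.056 [420.2  306.17] obs-pred v -1.00 grad 50
  low x=-0.048 [423.87 307.95] obs-pred v -0.90 grad 60
  low x=-0.040 [427.56 309.73] obs-pred v -1.50 grad 57
  low x=-0.032 [431.28 311.52] obs-pred v -1.50 grad 77
  low x=-0.024 [435.01 313.32] obs-pred v -1.40 grad 87
  low x=-0.016 [438.76 315.13] obs-pred v -1.40 grad 86
s3 cap pred [264.35 160.11] obs-pred [-0.82 -2.17] area 22.265625
  low x=-0.120 [227.34 134.68] obs-pred v 1.40 grad 20
  low x=-0.112 [229.07 135.82] obs-pred v 2.50 grad 19
  low x=-0.104 [230.81 136.97] obs-pred v -3.40 grad 13
  low x=-0.096 [232.56 138.13] obs-pred v 3.90 grad 35
  low x=-0.088 [234.33 139.3 ] obs-pred v 0.90 grad 51
  low x=-0.080 [236.11 140.48] obs-pred v -0.90 grad 74
  low x=-0.072 [237.91 141.67] obs-pred v -0.90 grad 64
  low x=-0.064 [239.72 142.86] obs-pred v -0.60 grad 57
  low x=-0.056 [241.54 144.07] obs-pred v -0.90 grad 60
  low x=-0.048 [243.37 145.28] obs-pred v -1.20 grad 65
  low x=-0.040 [245.23 146.51] obs-pred v -0.80 grad 55
  low x=-0.032 [247.09 147.74] obs-pred v -1.10 grad 78
  low x=-0.024 [248.97 148.98] obs-pred v -0.00 grad 46
  low x=-0.016 [250.86 150.24] obs-pred v 0.50 grad 82
```

The cross-checks (bar edges, and tool yaw versus rack yaw) show my levelling turn overcorrected. I undo most of it, and also shift by the correction found for the hole axis: cheek fronts and web face put it 5 mm farther back.

Call:
jog_arm:
  deltas:
    - [0.1,0.27,0,0.16,-0.02,0,0]
    - [0.2,0.54,0,0.33,-0.05,0,0]
    - [0.2,0.54,0,0.33,-0.05,0,0]
    - [0.2,0.54,0,0.33,-0.05,0,0]
    - [0.2,0.54,0,0.33,-0.05,0,0]

```text
time: 9.25
tool_pos: [0.5188, 0.2539, 0.1427]
ee_rot: [[0.141, 0.99, -0.001], [0.99, -0.141, -0.007], [-0.007, 0.0, -1.0]]
force: [-0.4, 0.4, -7.3]
finger_gap: 0.0069
grip_force: 59.8
```

```bash
cat > fit.py <<'E'
from ln import *
from scipy.optimize import least_squares
np.set_printoptions(precision=2,suppress=True,linewidth=220)
def fr(O,a,t):
    d=np.array([np.sin(a)*np.cos(t),-np.cos(a)*np.cos(t),np.sin(t)]);y=np.array([np.cos(a),np.sin(a),0]);z=np.cross(d,y)
    return lambda x,yy,zz:np.array(O)+x*d+yy*y+zz*z
def sil(f,xs=(-.138,.05)):
    "filled silhouette mask (8x supersampled window) of bar + weight"
    P=[np.array([proj("scene",f(x,y,z)) for x in xs for y in(-.004,.004) for z in(0,.03)])]
    th=np.linspace(0,2*np.pi,40); P.append(np.array([proj("scene",f(.058+.023*np.cos(k),y,.015+.023*np.sin(k))) for k in th for y in(-.018,.018)]))
    P.append(np.array([proj("scene",f(-.13+.018*np.cos(k),y,-.02+.018*np.sin(k))) for k in th for y in(-.006,.006)]))
    return [cv2.convexHull(p.astype(np.float32))[:,0] for p in P]
def weightfit(g,f0,off=range(-40,41)):
    pass
def lowedge(g,f,xs):
    o=[]
    for x in xs:
        p=proj("scene",f(x,-.004,0)); v=np.arange(p[1]-2.5,p[1]+1.6,.1)
        c=cv2.remap(g,np.full((1,len(v)),p[0],np.float32),v[None].astype(np.float32),cv2.INTER_CUBIC)[0];gr=np.gradient(c,.1);i=np.argmax(gr);o.append(v[i]-p[1])
    return np.array(o)
def wedge(g,f):
    "signed normal offsets (px) of weight outline against model hull, lower/right part"
    P=sil(f)[1]; c=P.mean(0); out=[]
    M=np.array(P); 
    for ang in np.radians(np.arange(-60,111,5)):
        n=np.array([np.cos(ang),np.sin(ang)]); r=max((M-c)@n)   # support
        k=M[np.argmax((M-c)@n)]
        s=np.arange(-3,3.1,.1); q=k+s[:,None]*n
        v=cv2.remap(g,q[:,0][None].astype(np.float32),q[:,1][None].astype(np.float32),cv2.INTER_CUBIC)[0]; gr=np.gradient(v,.1); i=np.argmax(gr)
        out.append((np.degrees(ang),s[i],gr[i]))
    return np.array(out)
E
python3 - <<'E'
from fit import *
A=ctrl.read_camera("scene");B=ctrl.read_camera("top");cv2.imwrite("pics/s4.png",A);cv2.imwrite("pics/t4.png",B)
s=ctrl.observe();T=s["tool_pos"];print("tool %.4f %.4f %.4f"%tuple(T),s["ee_rot"].round(3).tolist(),s["ft_torque"])
gr=lambda n:cv2.cvtColor(cv2.imread(n),cv2.COLOR_BGR2GRAY).astype(np.float32)
xs=np.arange(-.084,-.030,.004)
for n,O in(("pics/s3.png",(.5178,.2487,.1348)),("pics/s4.png",(T[0],T[1],T[2]-.0097))):
    g=gr(n);f=fr(O,-.141,0);e=lowedge(g,f,xs);print(n,e,"line",np.polyfit(xs*10,e,1),"expect t=.02:",[ (proj("scene",fr(O,-.141,.02)(x,-.004,0))-proj("scene",f(x,-.004,0)))[1].round(2) for x in(-.084,-.03)])
    w=wedge(g,f); ok=w[:,2]>15; a=np.radians(w[ok,0]); D=np.c_[np.cos(a),np.sin(a)]
    r=least_squares(lambda p:D@p-w[ok,1],[0,0],loss="soft_l1",f_scale=.2); print("weight du,dv",r.x,"res",np.median(abs(r.fun)),ok.sum())
g=gr("pics/scene0.png");f=fr((.3964,-.3628,.05),.069,0); w=wedge(g,f);ok=w[:,2]>15;a=np.radians(w[ok,0]);D=np.c_[np.cos(a),np.sin(a)]
r=least_squares(lambda p:D@p-w[ok,1],[0,0],loss="soft_l1",f_scale=.2); print("rack weight du,dv",r.x,np.median(abs(r.fun)),ok.sum())
E
```

```text
tool 0.5188 0.2540 0.1427 [[0.141, 0.99, -0.001], [0.99, -0.141, -0.007], [-0.007, 0.0, -1.0]] [ 0.04 -0.02  0.  ]
pics/s3.png [-0.4 -0.9 -0.9 -0.9 -0.4 -0.6 -0.7 -0.9 -0.6 -1.2 -1.  -0.8 -0.8 -1.1] line [-0.66 -1.18] expect t=.02: [np.float64(0.51), np.float64(0.18)]
weight du,dv [-1.3  -2.91] res 0.44784744310915836 33
pics/s4.png [-1.5 -1.8 -0.8 -1.3 -1.2 -1.7 -1.3 -0.9 -1.6 -0.9 -1.6 -1.3 -1.7 -1.4] line [-0.11 -1.42] expect t=.02: [np.float64(0.51), np.float64(0.18)]
weight du,dv [-1.24 -2.3 ] res 0.3684559759035396 32
rack weight du,dv [-2.08 -2.25] 0.3226402848724882 35
```

Lever now level within about 0.01 rad and in line. Descending in stages, watching the force.

Call:
jog_arm:
  deltas:
    - [0.1,0,0,0,0,0,0]
    - [0.1,0,-0.8,0,0,0,0]
    - [0.1,0,-1.8,0,0,0,0]
    - [0.1,0,-2.6,0,0,0,0]
    - [0.1,0,-3,0,0,0,0]

```text
time: 9.85
tool_pos: [0.5191, 0.2536, 0.1111]
ee_rot: [[0.141, 0.99, -0.002], [0.99, -0.141, -0.008], [-0.008, -0.001, -1.0]]
force: [0.8, -0.1, -7.1]
finger_gap: 0.0071
grip_force: 59.8
```

Call:
jog_arm:
  deltas:
    - [0,0,-0.5,0,0,0,0]
    - [0,0,-1,0,0,0,0]
    - [0,0,-1.5,0,0,0,0]
    - [0,0,-2,0,0,0,0]
    - [0,0,-2,0,0,0,0]

```text
time: 10.35
tool_pos: [0.5195, 0.2538, 0.092]
ee_rot: [[0.141, 0.99, -0.001], [0.99, -0.141, -0.008], [-0.008, -0.0, -1.0]]
force: [-0.7, -0.4, -7.1]
finger_gap: 0.0068
grip_force: 59.8
```

Call:
jog_arm:
  deltas:
    - [0,0,-0.5,0,0,0,0]
    - [0,0,-1,0,0,0,0]
    - [0,0,-1.6,0,0,0,0]
    - [0,0,-2,0,0,0,0]
    - [0,0,-2,0,0,0,0]

```text
time: 10.85
tool_pos: [0.5194, 0.2538, 0.0719]
ee_rot: [[0.141, 0.99, -0.002], [0.99, -0.141, -0.008], [-0.008, -0.001, -1.0]]
force: [-0.4, 0.4, -7.6]
finger_gap: 0.0071
grip_force: 59.8
```

Call:
jog_arm:
  deltas:
    - [0,0,0,0,0,0,0]
    - [0,0,0,0,0,0,0]
    - [0,0,0,0,0,0,0]

```text
time: 11.15
tool_pos: [0.52, 0.2541, 0.073]
ee_rot: [[0.141, 0.99, -0.0], [0.99, -0.141, -0.007], [-0.007, 0.001, -1.0]]
force: [-0.2, -0.8, -7.9]
finger_gap: 0.0069
grip_force: 59.8
```

```bash
cat > fin.py <<'E'
from fit import *
A=ctrl.read_camera("scene");B=ctrl.read_camera("top");cv2.imwrite("pics/s5.png",A);cv2.imwrite("pics/t5.png",B)
s=ctrl.observe();T=s["tool_pos"];print("t %.2f tool %.4f %.4f %.4f"%(s["time"],*T),s["ee_rot"].round(3).tolist(),s["force"],s["ft_torque"],abs(s["qd"]).max())
g=cv2.cvtColor(A,cv2.COLOR_BGR2GRAY).astype(np.float32)
yaw=np.arctan2(-s["ee_rot"][0,0],s["ee_rot"][1,0]);f=fr((T[0],T[1],T[2]-.0097),yaw,0);xs=np.arange(-.10,-.020,.004)
e=lowedge(g,f,xs);print(e,np.polyfit(xs*10,e,1))
w=wedge(g,f); ok=w[:,2]>15; a=np.radians(w[ok,0]); D=np.c_[np.cos(a),np.sin(a)]
r=least_squares(lambda p:D@p-w[ok,1],[0,0],loss="soft_l1",f_scale=.2); print("weight du,dv",r.x,"res",np.median(abs(r.fun)),ok.sum())
E
python3 fin.py
```

```text
t 11.25 tool 0.5200 0.2540 0.0729 [[0.141, 0.99, -0.0], [0.99, -0.141, -0.007], [-0.007, 0.001, -1.0]] [ 0.03  0.25 -6.97] [-0.01  0.07 -0.06] 0.0030463742820084506
[-1.9  1.1  0.1 -1.  -1.6 -2.2 -1.8 -1.5 -0.8 -1.5 -1.3 -1.3 -2.  -2.1 -1.7 -1.4 -1.9 -1.5 -1.6 -0.8] [-1.13 -2.03]
weight du,dv [-1.52 -1.2 ] res 0.21973855796069652 35
```

```bash
python3 - <<'E'
from fit import *
g=cv2.cvtColor(cv2.imread("pics/t5.png"),cv2.COLOR_BGR2GRAY)
g0=cv2.cvtColor(cv2.imread("pics/top0.png"),cv2.COLOR_BGR2GRAY)
def pred(O,a):
    f=fr(O,a,0); P=lambda x,y,z:proj("top",f(x,y,z))
    th=np.linspace(0,2*np.pi,60);M=np.array([P(.058+.023*np.cos(k),y,.015+.023*np.sin(k)) for k in th for y in(-.018,.018)])
    return M.min(0),M.max(0)
for n,G,O,a in(("final",g,(.52,.254,.0633),-.141),("rack",g0,(.3964,-.3628,.05),.069)):
    lo,hi=pred(O,a);print(n,lo,hi);c=((lo+hi)/2).round().astype(int)
    print("cols from",c[0]-11);print(G[c[1]-10:c[1]+11:2,c[0]-11:c[0]+12]); print("rows",c[1]-10)
E
```

```text
final [250.48 187.75] [269.26 203.52]
cols from 249
[[ 98 111 115 115 115 114 114 114 114 115 114 113 112 111 113 115 115 116 117 131 165 180 141]
 [ 81  99 113 113 105 104 104 106 108 110 114 115 114 114 114 115 115 116 120 147 183 175 135]
 [ 71  77  88  80  75  79  84  88  91  95  99  96  93  90  92  91  93  97 106 144 186 177 135]
 [ 66  64  60  65  74  80  84  89  95 102 105 101  94  87  82  78  73  69  76 130 178 157 121]
 [ 60  59  61  72  78  80  85  90  98 104 106 102  93  85  80  76  70  63  60  87 121 117 103]
 [ 53  52  58  72  79  82  86  92 100 106 106 100  92  84  78  74  68  60  54  64  82  84  78]
 [ 68  59  57  70  80  84  88  95 102 108 106  98  90  83  78  72  66  57  54  72  92  88  74]
 [ 71  60  57  70  78  83  90  96 103 106 102  94  87  80  76  71  62  55  55  73  89  81  69]
 [ 72  67  62  60  62  65  75  86  92  88  81  76  72  69  68  64  57  53  66  88  91  80  70]
 [ 70  70  70  69  69  67  69  78  95 102 103  99  81  75  80  65  56  61  73  90  92  81  70]
 [ 73  73  73  73  73  73  74  86 110 118 119 118 114 112 103  80  82  92  95  96  92  79  68]]
ro
[... 412 characters left out ...]
  74  85 101 107 109 110]
 [170 162 131  80  55  60  64  70  75  82  89  92  91  89  86  82  78  74  82 101 108 111 115]
 [110 101  88  79  79  78  74  72  76  81  88  93  94  91  86  83  79  75  81 103 111 114 116]
 [ 88  88  87  84  80  75  71  70  74  81  89  93  94  90  86  82  79  75  76  91 108 113 113]
 [152 156 144 111  70  59  63  68  73  81  88  94  95  91  85  82  80  76  77  96 119 123 122]
 [153 170 167 137  87  65  70  75  76  84  94  98  98 103 112 114 116 123 140 164 174 175 175]
 [152 174 177 169 163 165 167 168 167 169 170 171 171 175 180 182 182 182 182 183 183 184 184]
 [179 182 182 183 183 184 183 184 184 184 184 185 185 185 184 184 184 183 182 183 183 183 184]]
rows 223
```

Weight position in the top view agrees with the model within 0.5 mm, with no contact. Small final height trim, settle, and hand in.

Call:
jog_arm:
  deltas:
    - [0,0,-0.06,0,0,0,0]
    - [0,0,-0.06,0,0,0,0]
    - [0,0,-0.06,0,0,0,0]
    - [0,0,-0.06,0,0,0,0]
    - [0,0,-0.06,0,0,0,0]

```text
time: 11.75
tool_pos: [0.5199, 0.254, 0.0721]
ee_rot: [[0.141, 0.99, -0.001], [0.99, -0.141, -0.007], [-0.007, 0.0, -1.0]]
force: [0.1, -0.5, -7.0]
finger_gap: 0.0072
grip_force: 59.8
```

```bash
python3 fin.py; python3 -c "
from bench import ctrl; print(ctrl.finish_job())"
```

```text
t 11.85 tool 0.5199 0.2540 0.0721 [[0.141, 0.99, -0.001], [0.99, -0.141, -0.007], [-0.007, 0.0, -1.0]] [-0.01  0.01 -7.43] [ 0.01 -0.06 -0.  ] 0.0028546993944122898
[-1.   1.   0.1 -1.1 -1.7 -1.3 -1.  -1.6 -0.9 -1.2 -1.5 -1.8 -2.1 -1.2 -2.  -1.5 -2.  -0.7 -1.3 -1.3] [-1.49 -2.13]
weight du,dv [-1.53 -1.5 ] res 0.17025657415292317 35
the job is handed in; nothing more can be done
None
```

The job is handed in at 11.85 s: the weighted lever is held still by the gripper alone with its eye between the cheeks, level to about 0.01 rad, no contact force on the wrist, though hole alignment (about 1–2 mm) was measured indirectly since the arm hid the eye, and a levelling turn I misjudged left it tilted by up to about 2° while I carried it over, until I corrected it above the bracket.

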